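Clear the rack and put the straightedge away

TASK

Someone left a machined aluminium block standing on the straightedge rack, in front of the slot. Lift it off and set it down upright in the empty tray (do not drop it, and leave the caliper, the oil bottle and the screwdriver alone). Then push the steel straightedge along its groove into the slot until it is fully home against the stop, and swing the keeper all the way across behind its tail so that it cannot slide out.

Things in the scene. Friction and masses are not known exactly. Their poses are not given: they have to be found in the camera images.
- rack: Fixed wooden rack: plank 375 x 90 mm, top 28 mm above the bench, with a groove (10 mm wide, floor at 8 mm) along its middle, leading into a slotted block 70 mm high (slot 14 mm wide, steel strap over it to 73 mm). Origin: bench level, groove's centre line, at the block's face. x points along the groove into the slot, z up. Plank x = -280 to 95 mm, block 0 to 95, stop in the slot at 80.
- straightedge_tail (a point): Middle of the tail end face (away from the slot) of the steel straightedge: a loose bar 150 mm long, 8 thick, 40 high, about 0.4 kg, standing on its narrow edge in the groove; its top 20 mm show above the plank (top at 48 mm). Its x axis points from tail to nose. Against the stop the tail is at x = -70 mm of the rack: 70 mm stay outside the block.
- workpiece_center (a point): Centre, half-way up, of the machined aluminium block standing on the plank over the groove, between the straightedge's nose and the slot: 44 mm (its x) by 40 mm (its y), 44 mm high, about 0.2 kg, z up, dark bore in its top. The top 8 mm are stepped back by 14 mm on its +x side; its y sides are flat over the full height.
- empty_tray: The empty square grey tray, fixed on the bench: 110 mm square outside, 14 mm high, walls and floor 4 mm thick. Origin: centre of its underside, axes along its sides. A like tray full of coil springs stands beyond the rack too; either may be on the left.
- keeper (a joint): Angle (rad) of the keeper, a flat steel arm 12 mm wide just above the plank, pivoting about the upright at x = -82, y = -34 mm of the rack. 0: arm along -x of the rack, beside the groove; negative: swung outward; grows clockwise seen from above; 1.57 (end stop): across the groove, behind a straightedge that is home (else blocked). Stays where left; under 1 N at its pin moves it.
- keeper_pin (a point): Middle of the upright pin at the keeper's free end, 60 mm from its pivot: 12 mm in diameter, from 36 to 62 mm above the bench (this point at 49 mm). Push it sideways to swing the keeper.
- caliper: Bystander: steel caliper lying flat, 200 mm long, origin at the middle of its beam.
- oil_bottle: Bystander: standing oil bottle with a thin spout, 52 mm in diameter, 183 mm high, origin at its foot.
- screwdriver: Bystander: screwdriver with a blue handle, 160 mm long, lying on the bench.
Mind the look-alikes: they are no part of the job. What is meant by the part that bears workpiece_center is not green, and is the smaller of those in its own colour.

How it is judged:
By the outcome, as a careful person would: the job done as asked, in the order asked, and still so for the second after the job is handed in, with the robot touching nothing.
It also fails if it takes over 61 s, if anything falls off the work surface, if the arm or the gripper's body presses on something with over 40 N, if the wrist force passes 120 N, or if a joint passes its speed limit or range.

ROBOT

A 6-joint arm with a two-finger parallel gripper is mounted at the origin on the work surface. World frame = base frame: x ahead of the robot, y to its left, z up, the work surface at z = 0. Lengths are in m, angles in rad, forces in N, time in s.
With the tool pointing down it reaches from about 0.325 to 1 m from the base axis. Payload 5.1 kg.
Tool frame: the origin (TCP) lies between the finger pads; the fingertips stand 11 mm ahead of it and the grasp point (between the pads) lies 8 mm behind it (ctrl.tips_ahead is the distance from the TCP to the fingertips, in m); z points along the fingers, y is the line along which they close (so a half turn about z gives the same grasp; the last joint's range is limited). The gripper opens to 85 mm and grips with 20 to 120 N. Pads are 22 mm wide; open, the fingers measure 114 mm over their backs; the gripper's body (76 mm by 85 mm) begins 54 mm behind the grasp point. The pads swing forward as they close: fully open they stand 13 mm farther back than shut.
Start: joints at [-1.285, 0.124, 1.65, -0, 1.367, -0.083], TCP at [0.234, -0.606, 0.242] pointing down, gripper open.
Joint ranges: [-2.61, 2.61], [-1.02, 2.33], [0.03, 2.71], [-1.35, 4.49], [0.32, 2.68], [-2.91, 2.91]. Speed limits (rad/s): [2.57, 2.57, 3.14, 3.14, 3.14, 3.14].

INTERFACE

Orientations are given as a unit quaternion [w, x, y, z].
In Python, from plant import observe, eyes, workorder, ctrl gives the robot as it stands. The module is installed in compiled form; this text tells all that it offers.
- The arm moves only by the tool drive_tool, never from a script. Its argument "targets" is a list of rows, each a list of 3 entries, a list of its own where there are three numbers: the closure, from 0 (fully open) to 1 (shut), then the shift along the tool's x, y, z in mm, then the turn, a rotation vector about the tool's x, y, z in rad. In form: [[jaw, [tx, ty, tz], [ax, ay, az]], ...]. A call has exactly 10 rows; each row shifts and turns the commanded pose from where the row before left it, along the tool's axes as they then stand; what a row does not reach is not made up. A row lasts 1/8 s, in which the tool goes at most 62.5 mm and 10.7 degrees, less where a joint would pass 70% of its speed; a pose out of reach is approached as far as the arm can. A call with a gripper value outside its range is refused whole. The fingers move at their own pace and stop on an object; "grip_force" is the grip in N (left out, the last holds). Time passes only in rows, so rows that do not move let the fingers close, or fill a call up. It gives the time, the measured TCP pose, the force, the opening and the grip force at its end, in the units of the state.
- observe(): the state, without advancing time (a new reading comes with each control period).
- eyes.read_camera(name): name is "scene" or "top" or "wrist"; returns a dict with "pixels" (384x512x3 uint8, red, green, blue), "intrinsics" (3x3 intrinsics, pixels), "dist" ([k1, k2, p1, p2, k3] as OpenCV has them; the pictures are not rectified), "eye" and "orientation" of the camera in the world. Camera axes: x right, y down, z forward; pixel columns grow to the right and rows downward; lengths in m; the calibration is good to about 2 mm. A picture is of the moment at which its call begins. There is no depth.
- workorder.finish_job(): hands the job in; it is judged then, once.
The state is a dict: "clock": time; "joints": joint angles; "qvel": joint speeds; "effort": joint torques, N m; "tool_pos": TCP position; "tcp_rot": TCP orientation; "wrist_force": force on the tool from outside, world axes, zero at the start; "moment": the same for the moment, N m; "opening": finger opening in m; "grip_force": force on a finger pad.
Only numpy, scipy, OpenCV 4.12 (cv2) and the standard library are available. Lean on these libraries where they do the work, as an engineer would, in place of code of your own. Each camera call takes 0.05 s, during which the arm holds its last target. There are 200 camera calls.

## Working session

There is one attempt and no reset: what is moved stays moved. The work goes in short steps, Python scripts to look and compute and a tool call to move; the robot and the scene stay as the last step left them, time stands still between calls to the robot, and variables do not carry over. Pictures are saved under pics/ and viewed, at most 10 in all, crops included, and the job is handed in when it is done.

Besides the shell and the picture viewer there is one more tool, called after "Call:" as a command line: name --argument value ..., lists and objects as JSON in quotes. drive_tool: Moves the arm, as the interface text tells. Its arguments: {"type":"object","properties":{"targets":{"type":"array"},"grip_force":{"type":"number"}},"required":["targets"]}

```bash
mkdir -p pics
cat > h.py <<'E'
import numpy as np, cv2
from scipy.spatial.transform import Rotation as R
from plant import observe, eyes, workorder, ctrl
def cam(n):
    c=eyes.read_camera(n); c['K']=np.array(c['intrinsics'],float); c['D']=np.array(c['dist'],float)
    o=np.array(c['orientation'],float)
    c['R']=o if o.shape==(3,3) else R.from_quat(o[[1,2,3,0]]).as_matrix()
    c['e']=np.array(c['eye'],float); return c
def ray(c,uv):
    p=cv2.undistortPoints(np.array(uv,float).reshape(-1,1,2),c['K'],c['D']).reshape(-1,2)
    return (c['R']@np.c_[p,np.ones(len(p))].T).T
def onplane(c,uv,z):
    d=ray(c,uv); return c['e']+d*((z-c['e'][2])/d[:,2])[:,None]
def proj(c,P):
    P=np.array(P,float).reshape(-1,3); r=c['R'].T
    return cv2.projectPoints(P,cv2.Rodrigues(r)[0],-r@c['e'],c['K'],c['D'])[0].reshape(-1,2)
def save(c,n,f=1,box=None):
    im=c['pixels'][:,:,::-1]
    if box: im=im[box[1]:box[3],box[0]:box[2]]
    cv2.imwrite('pics/'+n+'.png',cv2.resize(im,None,fx=f,fy=f,interpolation=cv2.INTER_CUBIC))
E
python3 - <<'E'
from h import *
import pickle
for n in ['scene','top']:
    c=cam(n); save(c,n+'0',1.5); pickle.dump(c,open(n+'.pkl','wb')); print(n,c['e'],c['R'].round(3).tolist())
print(observe(),ctrl.tips_ahead)
E
```

```text
scene [ 1.57997725 -0.14909364  0.90599311] [[0.124, 0.619, -0.775], [0.992, -0.085, 0.092], [-0.009, -0.781, -0.625]]
top [ 0.31090819 -0.01370958  1.4505715 ] [[-0.006, -0.988, 0.157], [-1.0, 0.007, 0.011], [-0.012, -0.157, -0.988]]
{'clock': 0.1, 'joints': array([-1.28462103e+00,  1.24428540e-01,  1.65154234e+00, -1.11058228e-05,
        1.36748987e+00, -8.25993678e-02]), 'qvel': array([-1.23914449e-03, -1.55483773e-03, -4.80292597e-03,  1.46758880e-03,
       -4.44054154e-04,  9.39900690e-05]), 'effort': array([ 7.91109996e-04, -4.24930573e+01, -3.66653395e+01, -5.83399151e-05,
        3.97608761e-03, -6.06246893e-07]), 'tool_pos': array([ 0.2341276 , -0.60580107,  0.24118036]), 'tcp_rot': array([-9.28664790e-04,  9.83048129e-01,  1.83345311e-01, -1.00320499e-04]), 'wrist_force': array([-0.11258689, -1.25433585,  0.34478045]), 'moment': array([0.00482022, 0.00242829, 0.00391785]), 'grip_force': 0.0, 'opening': 0.08557122902464721} 0.011
```

View pics/scene0.png

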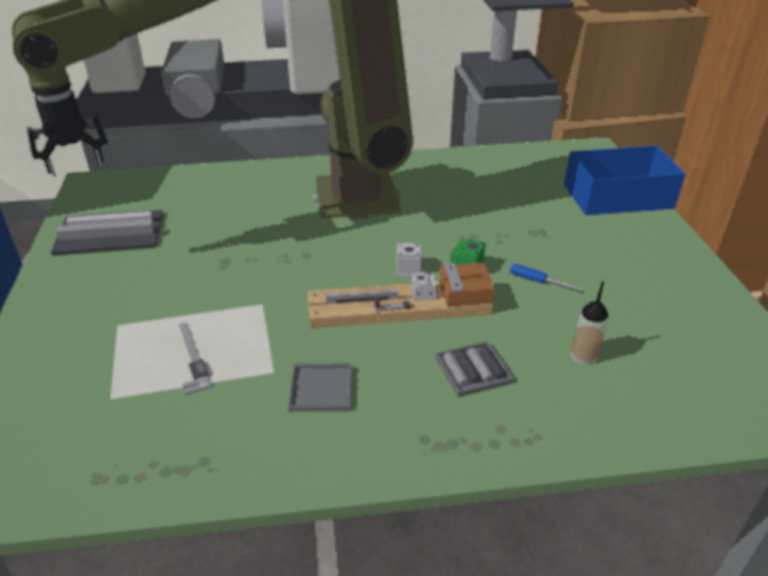

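View pics/top0.png

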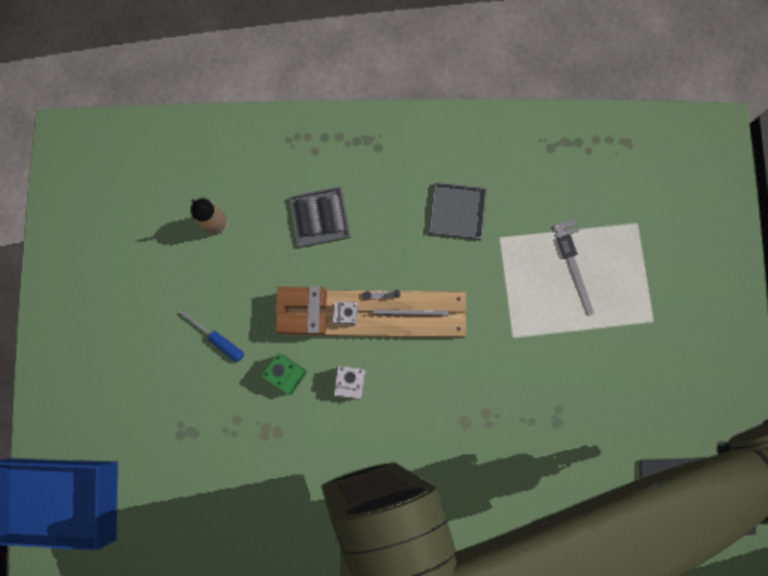

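The scene view shows the rack at about (400,300) with the workpiece on it at (424,287), and the empty tray at (322,387). In the top view the slot block is at (300,312), the workpiece at (346,313), the straightedge runs from (375,313) to (448,314), the keeper is at (365–398,295), and the empty tray is at (456,211).

Run:
```python
from h import *
import pickle
c=pickle.load(open('top.pkl','rb')); s=pickle.load(open('scene.pkl','rb'))
save(c,'top_crop',5,(175,110,330,230)); save(s,'scene_crop',5,(195,155,345,275))
# plank by wood colour
hsv=cv2.cvtColor(c['pixels'],cv2.COLOR_RGB2HSV)
m=cv2.inRange(hsv,(8,70,90),(25,255,255)); m[:180]=0; m[235:]=0; m[:,:170]=0; m[:,325:]=0
cn=max(cv2.findContours(m,0,2)[0],key=cv2.contourArea); r=cv2.minAreaRect(cn); b=cv2.boxPoints(r); print('plank',b); print(onplane(c,b,.028))
m=cv2.inRange(hsv,(0,0,0),(180,90,125)); m[:115]=0;m[165:]=0;m[:,:275]=0;m[:,330:]=0
cn=max(cv2.findContours(m,0,2)[0],key=cv2.contourArea); r=cv2.minAreaRect(cn); b=cv2.boxPoints(r); P=onplane(c,b,.010);print('tray',b,P,P.mean(0))
```

```text
plank [[212.65514 222.93402]
 [213.04955 190.98828]
 [310.36804 192.18976]
 [309.97363 224.1355 ]]
[[ 0.43538542  0.14297835  0.028     ]
 [ 0.53236341  0.14263886  0.028     ]
 [ 0.52650424 -0.1518053   0.028     ]
 [ 0.42982812 -0.14857571  0.028     ]]
tray [[280.28967 158.52415]
 [283.6552  118.13793]
 [325.4483  121.62068]
 [322.08276 162.0069 ]] [[ 0.63530274 -0.06281256  0.01      ]
 [ 0.76540957 -0.07517632  0.01      ]
 [ 0.75329143 -0.20653352  0.01      ]
 [ 0.62340533 -0.19205699  0.01      ]] [ 0.69435227 -0.13414485  0.01      ]
```

View pics/top_crop.png

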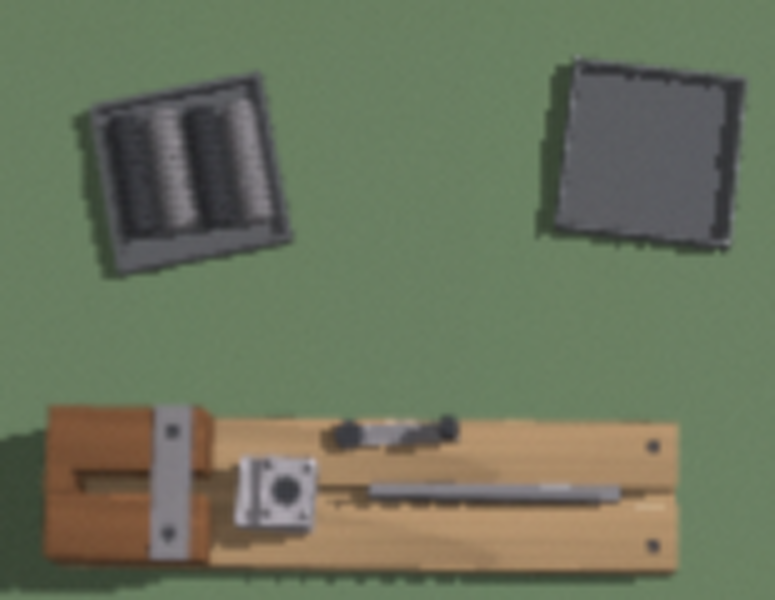

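View pics/scene_crop.png

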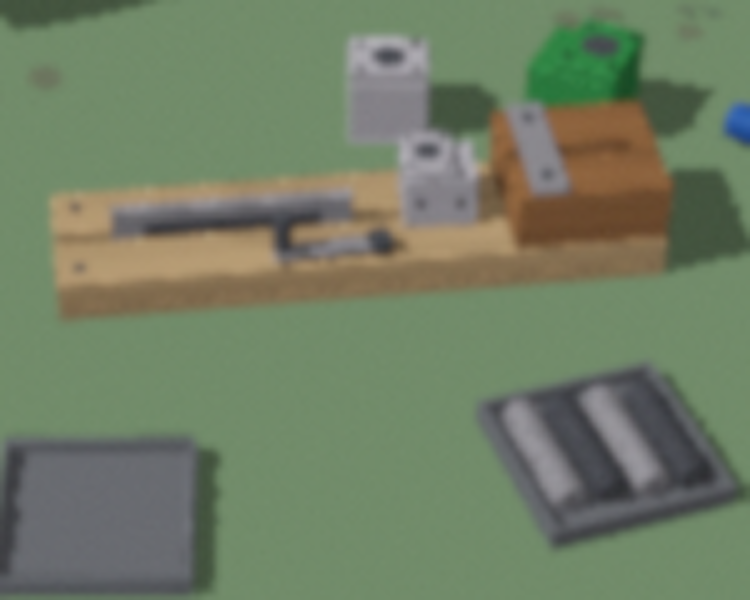

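The crops show the workpiece top at (236–316, 457–531) in the top crop, with its step towards the slot and a slight yaw. The straightedge runs from (370,491) to (620,494), the pivot is at (348,434), the pin at (449,430), and the empty tray has corners (577,60), (745,80), (728,246), (556,230).

Run:
```python
from h import *
import pickle
c=pickle.load(open('top.pkl','rb')); s=pickle.load(open('scene.pkl','rb'))
T=lambda p,z,n='': print(n,z,(onplane(c,np.array(p)/5+[175-.4,110-.4],z)*1000).round(1)[:,:2].tolist())
S=lambda p,z,n='': print(n,z,(onplane(s,np.array(p)/5+[195-.4,155-.4],z)*1000).round(1)[:,:2].tolist())
T([(678,424),(678,572),(678,498)],.028,'plank end')
T([(212,412),(210,563),(46,407),(43,562)],.070,'block'); T([(80,482),(150,482),(200,485)],.07,'slot')
T([(370,491),(620,494)],.048,'SE'); S([(113,212),(352,193)],.048,'SE scene(top near edge)')
T([(264,459),(316,460),(312,531),(256,529),(287,489)],.072,'wp'); T([(243,457),(236,527)],.064,'wpstep')
S([(428,150)],.072,'bore'); S([(405,222),(478,222)],.028,'wpbase -y side');S([(400,145),(408,168)],.072,'wp top')
T([(348,434),(449,430)],.062,'pivot,pin'); S([(283,216),(378,238)],.062,'piv/pin')
T([(577,60),(745,80),(728,246),(556,230)],.014,'tray'); S([(8,440),(193,440),(195,590),(0,590)],.014,'tray')
S([(50,195),(60,290)],.028,'plank end')
o=observe(); print(R.from_quat(o['tcp_rot'][[1,2,3,0]]).as_matrix().round(3))
```

```text
plank end 0.028 [[519.8, -151.1], [430.2, -149.3], [474.8, -150.2]]
block 0.07 [[522.7, 126.3], [433.8, 126.8], [526.4, 224.7], [434.8, 224.8]]
slot 0.07 [[481.8, 203.7], [481.5, 162.5], [479.6, 133.0]]
SE 0.048 [[478.0, 34.3], [475.2, -113.9]]
SE scene(top near edge) 0.048 [[482.3, -113.4], [483.4, 34.2]]
wp 0.072 [[494.4, 95.4], [493.6, 65.0], [452.0, 67.3], [453.3, 99.9], [476.7, 81.9]]
wpstep 0.064 [[496.7, 108.4], [455.4, 112.3]]
bore 0.072 [[477.7, 82.0]]
wpbase -y side 0.028 [[491.4, 66.5], [497.5, 111.4]]
wp top 0.072 [[470.2, 65.8], [494.1, 66.6]]
pivot,pin 0.062 [[510.3, 46.7], [512.2, -12.8]]
piv/pin 0.062 [[517.9, -13.2], [546.4, 39.8]]
tray 0.014 [[752.7, -94.7], [739.1, -199.8], [632.7, -186.0], [643.5, -79.8]]
tray 0.014 [[638.9, -185.9], [652.9, -82.3], [765.7, -92.6], [752.2, -194.3]]
plank end 0.028 [[433.9, -150.8], [528.0, -149.6]]
[[ 0.933  0.36  -0.001]
 [ 0.36  -0.933  0.002]
 [ 0.    -0.002 -1.   ]]
```

Call:
drive_tool --targets '[[0,[36.5,-43.1,4],[0,0,0]],[0,[36.5,-43.1,4],[0,0,0]],[0,[36.5,-43.1,4],[0,0,0]],[0,[36.5,-43.1,4],[0,0,0]],[0,[36.5,-43.1,4],[0,0,0]],[0,[36.5,-43.1,4],[0,0,0]],[0,[36.5,-43.1,4],[0,0,0]],[0,[36.5,-43.1,4],[0,0,0]],[0,[36.5,-43.1,4],[0,0,0]],[0,[36.5,-43.1,4],[0,0,0]]]' --grip_force 40

```text
clock: 1.35
tool_pos: [0.4194, -0.0709, 0.202]
tcp_rot: [0.0, 0.983, 0.183, 0.0]
wrist_force: [1.3, 0.2, -0.9]
opening: 0.085
grip_force: 0.0
```

Call:
drive_tool --targets '[[0,[36.5,-43.1,4],[0,0,0]],[0,[36.5,-43.1,4],[0,0,0]],[0,[36.5,-43.1,4],[0,0,0]],[0,[0,0,0],[0,0,-0.161]],[0,[0,0,0],[0,0,-0.161]],[0,[0,0,0],[0,0,-0.161]],[0,[0,0,0],[0,0,-0.161]],[0,[0,0,0],[0,0,-0.161]],[0,[0,0,0],[0,0,-0.161]],[0,[0,0,0],[0,0,-0.161]]]'

```text
clock: 2.6
tool_pos: [0.4745, 0.0873, 0.1898]
tcp_rot: [-0.0, 0.731, 0.682, -0.0]
wrist_force: [-0.2, -0.2, 0.1]
opening: 0.0856
grip_force: 0.0
```

Run:
```python
from h import *
import pickle
c=cam('wrist'); save(c,'w1',1.5); pickle.dump(c,open('w1.pkl','wb'))
o=observe(); print(o['clock'],o['tool_pos'],o['joints'],R.from_quat(o['tcp_rot'][[1,2,3,0]]).as_matrix().round(3).tolist())
print(c['e'],c['R'].round(2).tolist()); print(proj(c,[[.4745,.088,.072],[.479,.130,.07],[.512,-.013,.062]])*1.5)
```

```text
2.65 [0.47451685 0.08736935 0.18979236] [ 7.07757850e-02 -2.17385093e-01  2.06900927e+00 -2.22291570e-05
  1.29092045e+00  1.37298356e-01] [[0.066, 0.998, -0.001], [0.998, -0.066, -0.0], [-0.0, -0.001, -1.0]]
[0.47978214 0.15472802 0.3208519 ] [[1.0, -0.07, -0.02], [-0.07, -0.96, -0.27], [-0.0, 0.27, -0.96]]
[[383.98764112 279.72488877]
 [386.85067029 201.50998536]
 [455.55483889 427.59675019]]
```

View pics/w1.png

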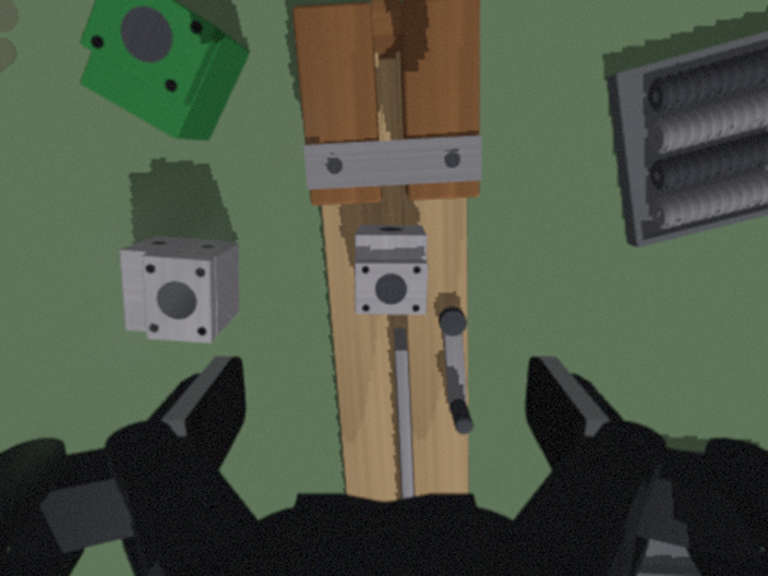

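The wrist view shows the workpiece's upper top at (355–427, 263–314), square to the tool, with the bore at (391,289). The pivot is at (453,320), the pin at (461,417), the groove or slot centre at (391,70–200), and the block face at row ~198.

Run:
```python
from h import *
import pickle
c=pickle.load(open('w1.pkl','rb'))
W=lambda p,z,n='': print(n,z,(onplane(c,(np.array(p)-.25)/1.5,z)*1000).round(1)[:,:2].tolist())
W([(355,263),(426,263),(427,314),(357,314),(391,289)],.072,'wp'); W([(357,248),(426,247)],.064,'step')
W([(453,320),(461,410)],.062,'piv,pin'); W([(401,335),(406,497)],.048,'SE'); W([(322,205),(467,205),(344,480),(468,480)],.028,'plank')
W([(310,203),(480,196),(387,20),(385,190)],.07,'block')
```

```text
wp 0.072 [[459.4, 98.6], [497.8, 95.9], [496.9, 66.7], [457.9, 69.4], [477.8, 82.6]]
step 0.064 [[460.6, 105.2], [498.8, 103.1]]
piv,pin 0.062 [[512.6, 58.4], [515.6, -0.8]]
SE 0.048 [[481.9, 45.6], [477.9, -73.5]]
plank 0.028 [[438.6, 126.7], [527.9, 120.4], [433.6, -72.4], [523.7, -78.7]]
block 0.07 [[438.3, 132.2], [527.9, 129.5], [484.9, 215.8], [478.3, 136.2]]
```

Call:
drive_tool --targets '[[0,[0.6,2.5,36],[0,0,0]],[0,[0,0,40],[0,0,0]],[0,[0,0,40],[0,0,0]],[0,[0,0,20],[0,0,0]],[0,[0,0,10],[0,0,0]],[1,[0,0,0],[0,0,0]],[1,[0,0,0],[0,0,0]],[1,[0,0,0],[0,0,0]],[1,[0,0,0],[0,0,0]],[1,[0,0,0],[0,0,0]]]' --grip_force 40

```text
clock: 3.9
tool_pos: [0.4786, 0.0879, 0.0457]
tcp_rot: [0.001, 0.733, 0.68, 0.001]
wrist_force: [-0.6, 0.6, 6.0]
opening: 0.0392
grip_force: 42.0
```

Call:
drive_tool --targets '[[1,[0,0,-25],[0,0,0]],[1,[0,0,-40],[0,0,0]],[1,[0,0,-40],[0,0,0]],[1,[-30,33.2,0],[0,0,0]],[1,[-30,33.2,0],[0,0,0]],[1,[-30,33.2,0],[0,0,0]],[1,[-30,33.2,0],[0,0,0]],[1,[-30,33.2,0],[0,0,0]],[1,[-30,33.2,0],[0,0,0]],[1,[-30,33.2,0],[0,0,0]]]'

```text
clock: 5.15
tool_pos: [0.6937, -0.14, 0.148]
tcp_rot: [-0.001, 0.733, 0.68, -0.0]
wrist_force: [1.4, -0.5, -1.3]
opening: 0.0395
grip_force: 41.3
```

Run:
```python
from h import *
c=cam('scene'); save(c,'s2',4,(160,140,340,285)); o=observe(); print(o['tool_pos'],o['tcp_rot'],o['wrist_force'],o['opening'])
```

```text
[ 0.69656284 -0.14430906  0.14807085] [ 1.76762537e-03  7.33999899e-01  6.79147239e-01 -2.25723506e-04] [ 0.04578027 -1.88635085 -0.64731079] 0.03953500702562598
```

View pics/s2.png

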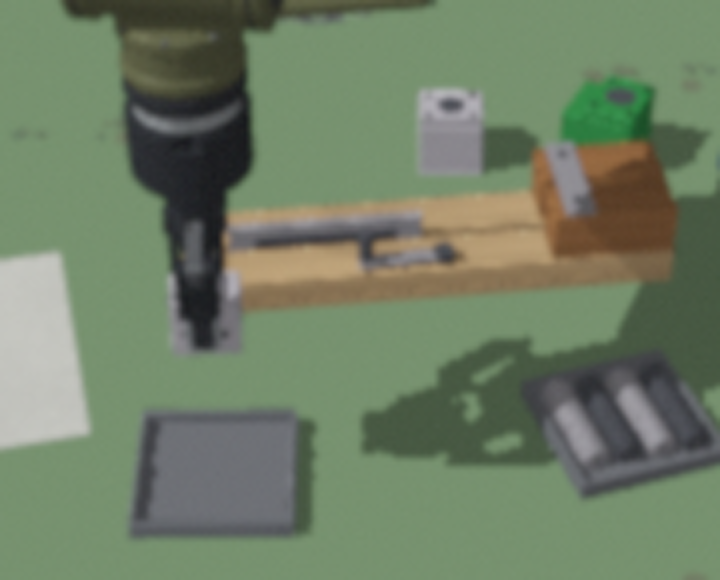

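The part is held upright at (205,315), and the empty tray at (215,475) is clear. I'm lowering it now.

Call:
drive_tool --targets '[[1,[5,-1,20],[0,0,0]],[1,[0,0,30],[0,0,0]],[1,[0,0,30],[0,0,0]],[1,[0,0,20],[0,0,0]],[1,[0,0,10],[0,0,0]],[1,[0,0,6],[0,0,0]],[1,[0,0,4],[0,0,0]],[1,[0,0,2],[0,0,0]],[1,[0,0,0],[0,0,0]],[1,[0,0,0],[0,0,0]]]'

```text
clock: 6.45
tool_pos: [0.6931, -0.1341, 0.0278]
tcp_rot: [0.0, 0.733, 0.68, 0.0]
wrist_force: [0.7, -0.2, -2.4]
opening: 0.0396
grip_force: 41.5
```

Call:
drive_tool --targets '[[1,[-3,0,2],[0,0,0]],[1,[0,0,1],[0,0,0]],[1,[0,0,1],[0,0,0]],[1,[0,0,0.5],[0,0,0]],[1,[0,0,0.5],[0,0,0]],[1,[0,0,0],[0,0,0]],[1,[0,0,0],[0,0,0]],[1,[0,0,0],[0,0,0]],[1,[0,0,0],[0,0,0]],[1,[0,0,0],[0,0,0]]]'

```text
clock: 7.7
tool_pos: [0.6926, -0.1369, 0.0224]
tcp_rot: [0.0, 0.733, 0.68, 0.0]
wrist_force: [-0.5, 0.3, -1.4]
opening: 0.0396
grip_force: 41.5
```

Call:
drive_tool --targets '[[1,[0,0,0.4],[0,0,0]],[1,[0,0,0.4],[0,0,0]],[1,[0,0,0.4],[0,0,0]],[1,[0,0,0.4],[0,0,0]],[1,[0,0,0],[0,0,0]],[1,[0,0,0],[0,0,0]],[1,[0,0,0],[0,0,0]],[1,[0,0,0],[0,0,0]],[1,[0,0,0],[0,0,0]],[1,[0,0,0],[0,0,0]]]'

```text
clock: 8.95
tool_pos: [0.6927, -0.137, 0.0218]
tcp_rot: [-0.0, 0.733, 0.68, -0.0]
wrist_force: [-5.2, 0.3, 5.8]
opening: 0.0393
grip_force: 42.4
```

Call:
drive_tool --targets '[[0.35,[0,0,0],[0,0,0]],[0.35,[0,0,0],[0,0,0]],[0.35,[0,0,0],[0,0,0]],[0.35,[0,0,0],[0,0,0]],[0.35,[0,0,-10],[0,0,0]],[0.35,[0,0,-25],[0,0,0]],[0.35,[0,0,-45],[0,0,0]],[0.35,[0,0,-50],[0,0,0]],[0.35,[0,0,0],[0,0,0]],[0.35,[0,0,0],[0,0,0]]]'

```text
clock: 10.2
tool_pos: [0.6926, -0.1369, 0.1512]
tcp_rot: [0.0, 0.733, 0.68, 0.0]
wrist_force: [-1.0, 0.5, -0.7]
opening: 0.0553
grip_force: 0.0
```

Run:
```python
from h import *
c=cam('wrist'); save(c,'w2',1.2); o=observe(); print(o['tool_pos'],o['tcp_rot'],o['joints'],o['opening'])
```

```text
[ 0.69181917 -0.13675436  0.14962706] [-8.21444112e-04  7.33128466e-01  6.80089495e-01 -5.06143860e-04] [-2.71236737e-01  3.09724229e-01  1.59312888e+00 -1.11224475e-06
  1.24066926e+00 -1.96210313e-01] 0.055554463984027164
```

View pics/w2.png

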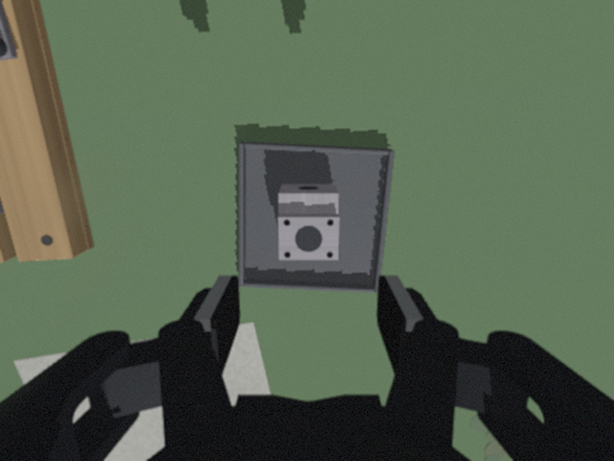

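The workpiece stands upright inside the empty tray at (308,225), with the gripper clear. Next is the straightedge.

Call:
drive_tool --targets '[[1,[-4.4,-42.4,0],[0,0,0]],[1,[-4.4,-42.4,0],[0,0,0]],[1,[-4.4,-42.4,0],[0,0,0]],[1,[-4.4,-42.4,0],[0,0,0]],[1,[-4.4,-42.4,0],[0,0,0]],[1,[0,0,0],[0,0,-0.06]],[1,[0,0,30],[0,0,0]],[1,[0,0,30],[0,0,0]],[1,[0,0,30],[0,0,0]],[1,[0,0,0],[0,0,0]]]'

```text
clock: 11.5
tool_pos: [0.4761, -0.1416, 0.0565]
tcp_rot: [-0.004, 0.712, 0.702, -0.002]
wrist_force: [0.1, -0.3, 1.2]
opening: 0.0001
grip_force: 0.0
```

Run:
```python
from h import *
c=cam('wrist'); save(c,'w3',1.2); o=observe(); print(o['tool_pos'],R.from_quat(o['tcp_rot'][[1,2,3,0]]).as_matrix().round(3).tolist(),o['wrist_force'],o['opening'])
```

```text
[ 0.47776388 -0.14227084  0.05862763] [[0.015, 1.0, -0.005], [1.0, -0.015, 0.002], [0.002, -0.005, -1.0]] [ 0.32907651 -0.01108024  0.96910195] 0.0001289545448902761
```

View pics/w3.png

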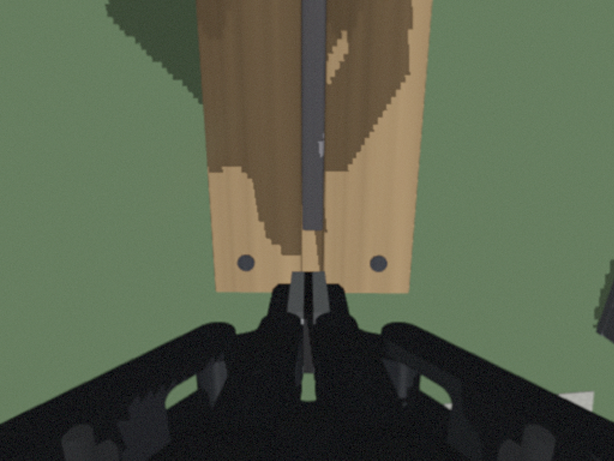

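The closed fingers at (308,290) are behind the tail at (313,230), in line with it. I'm lowering and pushing.

Call:
drive_tool --targets '[[1,[0,1,15],[0,0,0]],[1,[6,0,0],[0,0,0]],[1,[10,0,0],[0,0,0]],[1,[18,0,0],[0,0,0]],[1,[18,0,0],[0,0,0]],[1,[18,0,0],[0,0,0]],[1,[18,0,0],[0,0,0]],[1,[18,0,0],[0,0,0]],[1,[18,0,0],[0,0,0]],[1,[18,0,0],[0,0,0]]]'

```text
clock: 12.8
tool_pos: [0.4831, -0.0001, 0.0464]
tcp_rot: [0.001, 0.712, 0.702, -0.0]
wrist_force: [0.2, -5.5, 4.4]
opening: 0.0002
grip_force: 2.8
```

Call:
drive_tool --targets '[[1,[12,0,0],[0,0,0]],[1,[10,0,0],[0,0,0]],[1,[8,0,0],[0,0,0]],[1,[5,0,0],[0,0,0]],[1,[2,0,0],[0,0,0]],[1,[2,0,0],[0,0,0]],[1,[2,0,0],[0,0,0]],[1,[0,0,0],[0,0,0]],[1,[0,0,0],[0,0,0]],[1,[0,0,0],[0,0,0]]]'

```text
clock: 14.05
tool_pos: [0.4834, 0.0402, 0.0459]
tcp_rot: [0.0, 0.712, 0.702, 0.0]
wrist_force: [0.4, -4.1, 3.3]
opening: 0.0001
grip_force: 2.1
```

Call:
drive_tool --targets '[[1,[2,0,0],[0,0,0]],[1,[2,0,0],[0,0,0]],[1,[1,0,0],[0,0,0]],[1,[1,0,0],[0,0,0]],[1,[1,0,0],[0,0,0]],[1,[1,0,0],[0,0,0]],[1,[1,0,0],[0,0,0]],[1,[0,0,0],[0,0,0]],[1,[0,0,0],[0,0,0]],[1,[0,0,0],[0,0,0]]]'

```text
clock: 15.3
tool_pos: [0.4835, 0.0487, 0.0459]
tcp_rot: [0.0, 0.712, 0.702, -0.0]
wrist_force: [-0.3, -6.5, 5.5]
opening: 0.0
grip_force: 3.0
```

Call:
drive_tool --targets '[[1,[0.6,0,0],[0,0,0]],[1,[0.6,0,0],[0,0,0]],[1,[0.6,0,0],[0,0,0]],[1,[0.6,0,0],[0,0,0]],[1,[0.6,0,0],[0,0,0]],[1,[0,0,0],[0,0,0]],[1,[0,0,0],[0,0,0]],[1,[0,0,0],[0,0,0]],[1,[0,0,0],[0,0,0]],[1,[0,0,0],[0,0,0]]]'

```text
clock: 16.55
tool_pos: [0.4835, 0.049, 0.046]
tcp_rot: [0.002, 0.712, 0.702, -0.003]
wrist_force: [0.1, -18.0, 5.6]
opening: -0.0
grip_force: 9.0
```

Call:
drive_tool --targets '[[1,[-8,0,0],[0,0,0]],[1,[-22,0,0],[0,0,0]],[1,[0,0,-40],[0,0,0]],[1,[0,0,-40],[0,0,0]],[1,[-18,31,0],[0,0,0]],[1,[-18,31,0],[0,0,0]],[1,[0,0,0],[0,0,0]],[1,[0,0,0],[0,0,0]],[1,[0,0,0],[0,0,0]],[1,[0,0,0],[0,0,0]]]'

```text
clock: 17.8
tool_pos: [0.5438, -0.0144, 0.1255]
tcp_rot: [-0.0, 0.712, 0.702, -0.0]
wrist_force: [-0.4, 0.4, 0.5]
opening: -0.0
grip_force: 0.0
```

Run:
```python
from h import *
import pickle
c=cam('wrist'); save(c,'w4',1.5); pickle.dump(c,open('w4.pkl','wb')); o=observe(); print(o['tool_pos'],R.from_quat(o['tcp_rot'][[1,2,3,0]]).as_matrix().round(3).tolist())
print(proj(c,[[.516,-.0125,.062],[.516,.0475,.062],[.483,.060,.048]])*1.5)
```

```text
[ 0.54400022 -0.01451356  0.1256478 ] [[0.015, 1.0, -0.0], [1.0, -0.015, 0.0], [0.0, -0.0, -1.0]]
[[319.87201786 310.18174831]
 [312.07523446 168.60181702]
 [237.40746082 138.34248231]]
```

View pics/w4.png

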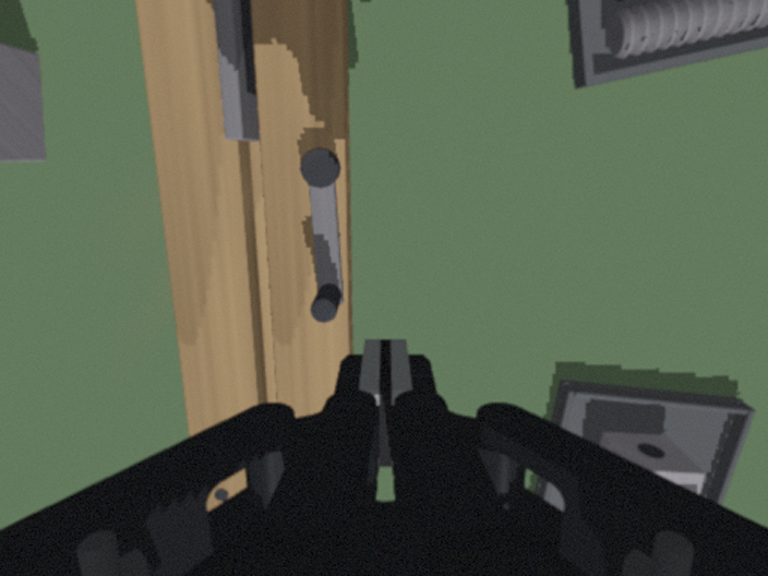

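The view matches prediction: pin (324,310), pivot (320,167), tail (241,138). I'm swinging the keeper now.

Call:
drive_tool --targets '[[1,[-3,0,36],[0,0,0]],[1,[0,0,36],[0,0,0]],[1,[0,0,0],[0,0,0]],[1,[0,-5.5,0],[0,0,0]],[1,[-0.2,-16,0],[0,0,0]],[1,[3.1,-16,0],[0,0,0]],[1,[6.9,-15.4,0],[0,0,0]],[1,[9.7,-12.2,0],[0,0,0]],[1,[12.6,-8.8,0],[0,0,0]],[1,[0,0,0],[0,0,0]]]'

```text
clock: 19.1
tool_pos: [0.4702, 0.0163, 0.0535]
tcp_rot: [-0.0, 0.712, 0.702, -0.0]
wrist_force: [-0.0, -0.6, 0.3]
opening: -0.0001
grip_force: 0.0
```

Call:
drive_tool --targets '[[1,[5,-2,0],[0,0,0]],[1,[5,-1,0],[0,0,0]],[1,[5,-1,0],[0,0,0]],[1,[1.5,0,0],[0,0,0]],[1,[1.5,0,0],[0,0,0]],[1,[1,0,0],[0,0,0]],[1,[0,0,0],[0,0,0]],[1,[0,0,0],[0,0,0]],[1,[0,0,0],[0,0,0]],[1,[0,0,0],[0,0,0]]]'

```text
clock: 20.35
tool_pos: [0.4674, 0.0343, 0.0538]
tcp_rot: [0.0, 0.712, 0.702, 0.0]
wrist_force: [0.8, -0.9, 0.1]
opening: 0.0003
grip_force: 0.0
```

Call:
drive_tool --targets '[[1,[1,0,0],[0,0,0]],[1,[1,0,0],[0,0,0]],[1,[1,0,0],[0,0,0]],[1,[0,0,0],[0,0,0]],[1,[0,0,0],[0,0,0]],[1,[0,0,0],[0,0,0]],[1,[0,0,0],[0,0,0]],[1,[0,0,0],[0,0,0]],[1,[0,0,0],[0,0,0]],[1,[0,0,0],[0,0,0]]]'

```text
clock: 21.6
tool_pos: [0.4673, 0.0356, 0.0538]
tcp_rot: [0.001, 0.712, 0.702, -0.002]
wrist_force: [0.3, -8.5, 0.4]
opening: -0.0001
grip_force: 4.5
```

Run:
```python
from h import *
c=cam('scene'); d=cam('wrist'); o=observe(); print(o['tool_pos'],o['wrist_force'])
a=cv2.resize(c['pixels'][165:245,200:340,::-1],(700,400),interpolation=cv2.INTER_CUBIC)
cv2.imwrite('pics/s5.png',a); save(d,'w5',1)
b=cv2.imread('pics/w5.png')[:,56:456]
cv2.imwrite('pics/m5.png',np.hstack([cv2.resize(a,(400,229)),np.zeros((229,0,3),np.uint8)]) if 0 else np.vstack([cv2.resize(a,(512,293)),cv2.imread('pics/w5.png')[:300]]))
```

```text
[0.46735864 0.03556639 0.0537869 ] [-0.60752945 -8.6606165   0.37665305]
```

View pics/m5.png

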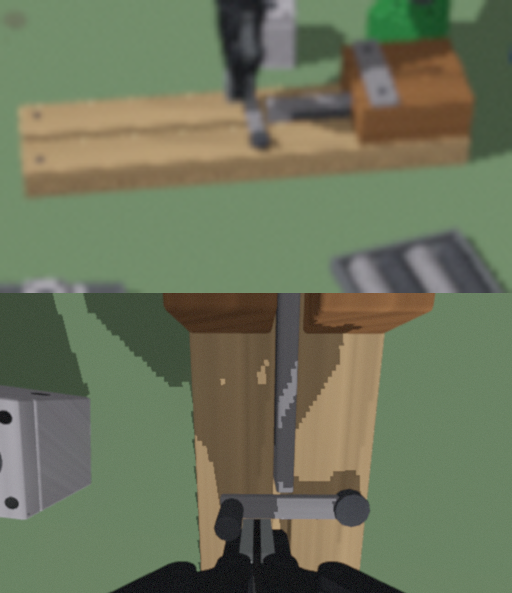

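The keeper lies square across the groove, pin (230,520) to pivot (350,507). The straightedge tail at (284,487) is just ahead of it. I'll retreat and finish.

Call:
drive_tool --targets '[[1,[-6,0,0],[0,0,0]],[1,[-20,0,0],[0,0,0]],[1,[0,0,-30],[0,0,0]],[1,[0,0,-40],[0,0,0]],[1,[0,0,-40],[0,0,0]],[1,[0,0,0],[0,0,0]],[1,[0,0,0],[0,0,0]],[1,[0,0,0],[0,0,0]],[1,[0,0,0],[0,0,0]],[1,[0,0,0],[0,0,0]]]'

```text
clock: 22.95
tool_pos: [0.4666, 0.0114, 0.1629]
tcp_rot: [-0.001, 0.712, 0.702, -0.0]
wrist_force: [-0.1, -0.5, 0.4]
opening: 0.0002
grip_force: 0.0
```

Run:
```python
from h import *
o=observe(); print(o['clock'],o['tool_pos'],o['wrist_force']); print(workorder.finish_job())
```

```text
22.95 [0.46657892 0.01135596 0.16293173] [-0.10981002 -0.51878161  0.41682206]
the job is handed in; nothing more can be done
None
```

I handed the job in at 23 s of the 61 s allowed: the block stands upright in the empty tray, the straightedge is pushed home against the stop, and the keeper is across behind its tail at its end stop; no verdict came back.

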